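Hold the tweezers at the gauge gap

ROBOT

A 6-joint arm with a two-finger parallel gripper is mounted at the origin on the work surface. World frame = base frame: x ahead of the robot, y to its left, z up, the work surface at z = 0. Lengths are in mm, angles in rad, forces in N, time in s.
With the tool pointing down it reaches from about 275 to 750 mm from the base axis. Payload 10.2 kg.
Tool frame: the origin (TCP) lies midway between the tips of the shut fingers; the grasp point (between the pads) lies 19 mm behind it (ctrl.grasp_offset is the distance from the TCP to the grasp point, in mm); z points along the fingers, y is the line along which they close (so a half turn about z gives the same grasp; the last joint's range is limited). The gripper opens to 85 mm and grips with 20 to 120 N. Pads are 22 mm wide; open, the fingers measure 114 mm over their backs; the gripper's body (76 mm by 85 mm) begins 54 mm behind the grasp point. The pads swing forward as they close: fully open they stand 13 mm farther back than shut.
Start: joints at [-1.382, 0.313, 1.498, -0, 1.331, -0.223], TCP at [210.124, -481.122, 194.094] pointing down, gripper open.
Joint ranges: [-2.94, 2.94], [-0.97, 2.17], [0.19, 2.56], [-1.23, 4.37], [0.02, 3.11], [-2.88, 2.88]. Speed limits (rad/s): [2.39, 2.39, 3.01, 3.14, 3.14, 3.14].

INTERFACE

Orientations are given as a unit quaternion [w, x, y, z].
In Python, from rig import ctrl, viewer, models gives the robot as it stands. The module is installed in compiled form; this text tells all that it offers.
- The arm moves only by the shell command python3 -m pendant 'ROWS' [OPENING] [FORCE]. ROWS is text: rows parted by semicolons, each of 4 numbers parted by spaces: the shift along the tool's x, y, z in m, then the turn about the tool's z in rad. In form: x y z yaw; .... A call has 1 to 10 rows; each row shifts and turns the commanded pose from where the row before left it, along the tool's axes as they then stand; what a row does not reach is not made up. A row lasts 1/8 s, in which the tool goes at most 62.5 mm and 10.7 degrees, less where a joint would pass 70% of its speed; a pose out of reach is approached as far as the arm can. A call is refused whole if a number of a shift passes 0.0625 or a number of a turn 0.188, either way. A call with a gripper value outside its range is refused whole. OPENING is the opening, from 0 (shut) to 1 (fully open), set as the call begins (- or left out, the last holds). The fingers move at their own pace and stop on an object; FORCE is the grip in N (left out, the last holds). Time passes only in rows, so rows that do not move let the fingers close. It gives the time, the measured TCP pose, the force, the opening and the grip force at its end, in the units of the state.
- ctrl.sense(): the state, without advancing time (a new reading comes with each control period).
- viewer.capture(name): name is "side" or "top" or "wrist"; returns a dict with "color" (480x640x3 uint8, red, green, blue), "vertical_fov" (degrees; the focal length in pixels is half the picture's height over the tangent of half this angle, whatever the lens; pixels are square), "cx", "cy" (the principal point, pixels), "pose" (4x4, takes a point from camera to world coordinates). Camera axes: x right, y down, z forward; pixel columns grow to the right and rows downward; lengths in mm; the calibration is good to about 2 mm. A picture is of the moment at which its call begins. There is no depth.
- ctrl.finish_job(): hands the job in; it is judged then, once.
Trained networks look in the newest picture that a camera, given by its name, has taken for a name from the list of things; names that differ only in an ending like _2 or _b are one class to them, and where a whole thing is asked for, a point or a joint stands for the part that bears it (a point fixed in the world has none). Each returns a list of dicts, best first, with "p" (0 to 1); they miss things now and then, are a little off and sometimes report something else, mostly with a low value. They report only what shows in the picture. A call takes as long as a camera call. They do not tell look-alikes from the thing itself.
- models.boxes_of(camera, query): "at" ([x, y, z] in mm, in world coordinates, good to about 4 mm: the middle of the surface that is visible of it).
The state is a dict: "time_s": time; "joints": joint angles; "dq": joint speeds; "tau": joint torques, N m; "eef_pos": TCP position; "ee_rot": TCP orientation; "force": force on the tool from outside, world axes, zero at the start; "wrist_torque": the same for the moment, N m; "grip_width": opening from 0.0 (shut) to 1.0 (fully open); "grip_force": force on a finger pad.
Only numpy, scipy, OpenCV 4.12 (cv2) and the standard library are available. Lean on these libraries where they do the work, as an engineer would, in place of code of your own. Each camera call takes 0.05 s, during which the arm holds its last target. There are 200 camera calls.

TASK

Take the sprung steel tweezers off their wooden rest, carry them to the black gap gauge and squeeze them until each tip stands over its own small steel index blade: centred across the blade's width, and just above it (a few millimetres, at most a centimetre) without touching. Finish while holding the tweezers steady there with that tip gap: do not put them down or let go. Do not shift the blades, and leave the jar, the dish and the slide box alone.

Things in the scene. Friction and masses are not known exactly. Their poses are not given: they have to be found in the camera images.
- tweezers_mid (a point): Loose sprung steel tweezers, 184 mm long, 56 g, lying flat: midpoint between the grooved thumb plates on the outsides of the two arms, half-way up (37 mm above the bench on the rest), near the balance point. x along them to the tips, z up. Squeeze across y here: plates 32 mm long, 22 mm high, 52 mm over the outside relaxed, parallel at about 24 mm tip gap. Tail end 88 mm behind, tip ends 95 mm ahead.
- leg_a (a joint): Turn of the +y tweezer arm about its hinge at the tail, 76 mm behind tweezers_mid: 0 relaxed (open), 0.125 rad at the stop; the other arm moves alike. The tips close about 2.2 mm per 1 mm less width over the plates; each finger feels about 0.6 N more per 1 mm (5 to 9 N at the gauge gaps). Springs open when released.
- tip_a (a point): Underside of the tip of the +y arm, 3 mm behind its end, midway in its 4 mm thickness, 4 mm lower than tweezers_mid (arms: 4 x 14 mm straps, the last 30 mm 8 mm high). The distance tip_a to tip_b is the tip gap: about 50 mm relaxed, about 8 mm fully squeezed. Its x axis points along the arm.
- tip_b (a point): The same for the -y arm of the tweezers.
- rest: Fixed wooden tweezer rest; origin under its centre on the bench, x along the tweezers on it (tips at +x). Foot 190 x 50 x 6 mm; two cross blocks 18 mm thick, 30 mm high, carry the tweezers: 60 mm wide at x = -78 mm (a lip 6 mm higher at each end), 90 mm wide at x = 45 mm. Between the blocks the tweezers' sides are free.
- gauge: Fixed black plate 80 (x) x 110 (y) x 24 mm high; origin under its centre on the bench. On it two small steel index blades lie side by side across y, their middles at x = -20 mm; the white ticks behind are decoration. Its -x edge is nearest the robot: bring the tips in from there, tweezers along gauge x.
- mark_a (a point): Centre of the top face of the index blade on the gauge's +y side: a steel bar 24 mm long (gauge x), 6 mm wide (y), 6 mm high, top 30.5 mm above the bench; it slides along y if pushed with 8 N. Axes as the gauge's. The distance mark_a to mark_b is the wanted tip gap, 16 to 30 mm; the two may be unequally far from the plate's centre line.
- mark_b (a point): The same for the index blade on the gauge's -y side.
- jar: Bystander: loose specimen jar, glass with black lid, 56 mm across, 75 mm high, origin under its centre.
- dish: Bystander: loose shallow pale dish, 84 mm across, 16 mm high, origin under its centre.
- slide_box: Bystander: loose blue plastic slide box 100 x 80 x 35 mm, origin under its centre.
Not all that is in view belongs to the job. Of the things like the part that bears tweezers_mid, leave any that is blue; of the rest the larger one is meant.

How it is judged (in metres and radians):
On the way:
1. the tweezers are lifted clear of the rest (15 mm or more) (height (world z) of tweezers_mid above 0.052 m), for 0.1 s.
At the end, for the whole second after the job is handed in: Held in the fingers, touching neither gauge nor rest, still (15 mm/s, 0.05 rad/s), each tip is over its own blade: within 3 mm of its centre line across, 12 mm of its middle lengthwise, 1 to 15 mm above its top, through the last second (((y of tip_a in the frame of mark_a between -0.003 and 0.003 m and x of tip_a in the frame of mark_a between -0.012 and 0.012 m and z of tip_a in the frame of mark_a between 0.001 and 0.015 m and y of tip_b in the frame of mark_b between -0.003 and 0.003 m and x of tip_b in the frame of mark_b between -0.012 and 0.012 m and z of tip_b in the frame of mark_b between 0.001 and 0.015 m) or (y of tip_a in the frame of mark_b between -0.003 and 0.003 m and x of tip_a in the frame of mark_b between -0.012 and 0.012 m and z of tip_a in the frame of mark_b between 0.001 and 0.015 m and y of tip_b in the frame of mark_a between -0.003 and 0.003 m and x of tip_b in the frame of mark_a between -0.012 and 0.012 m and z of tip_b in the frame of mark_a between 0.001 and 0.015 m)) and contact force between tweezers and the fingers above 0.5 N and contact force between tweezers and gauge below 0.05 N and contact force between tweezers and rest below 0.05 N and linear speed of tweezers below 0.015 m/s and velocity of joint leg_a between -0.05 and 0.05 rad/s); the arm keeps its last pose, push and grip.
It fails at once if an index blade is shifted by more than 2 mm (distance of any of mark_a, mark_b from where it was at the start of the episode above 0.002 m).
It fails at once if the jar, the dish or the slide box is moved by more than 15 mm (distance of any of jar, dish, slide_box from where it was at the start of the episode above 0.015 m).
It also fails if it takes over 45 s, if anything falls off the work surface, if the arm or the gripper's body presses on something with over 40 N, if the wrist force passes 120 N, or if a joint passes its speed limit or range.

## Working session

There is one attempt and no reset: what is moved stays moved. The work goes in short steps, Python scripts to look and compute and a shell command to move; the robot and the scene stay as the last step left them, time stands still between calls to the robot, and variables do not carry over. Pictures are saved under pics/ and viewed, at most 13 in all, crops included, and the job is handed in when it is done.

```bash
mkdir -p pics; cat > h.py <<'E'
import numpy as np, cv2
from rig import ctrl, viewer, models
def cap(n,f=None):
    c=viewer.capture(n)
    if f: cv2.imwrite('pics/'+f,c['color'][:,:,::-1])
    return c
def K(c):
    f=240/np.tan(np.radians(c['vertical_fov'])/2); return f
def ray(c,u,v,z):
    P=np.array(c['pose']); d=P[:3,:3]@np.array([(u-c['cx'])/K(c),(v-c['cy'])/K(c),1]); o=P[:3,3]
    return o+d*(z-o[2])/d[2]
def proj(c,p):
    P=np.array(c['pose']); q=P[:3,:3].T@(np.array(p,float)-P[:3,3]); return q[0]/q[2]*K(c)+c['cx'],q[1]/q[2]*K(c)+c['cy']
E
python3 - <<'E'
from h import *
s=ctrl.sense(); print(s['eef_pos'],s['ee_rot'],s['grip_width'],ctrl.grasp_offset)
for n in ['top','side']:
    c=cap(n,n+'0.png'); print(n,c['vertical_fov'],c['cx'],c['cy'],np.round(c['pose'],3).tolist())
    for q in ['tweezers_mid','tip_a','mark_a','rest','gauge','jar','dish','slide_box']:
        for r in models.boxes_of(n,q)[:4]: print(q,round(r['p'],2),np.round(r['at'],0),np.round(proj(c,r['at'])))
E
```

```text
[ 210.07459004 -480.79957498  193.53564624] [-6.56395340e-04  9.78879482e-01  2.04437103e-01  2.63019917e-05] 0.9997741691892342 18.700000000000003
top 45.920967918555796 313.3531245305793 235.93763347911622 [[0.02, -0.986, 0.166, 390.237], [-1.0, -0.019, 0.01, 106.235], [-0.006, -0.166, -0.986, 1146.548], [0.0, 0.0, 0.0, 1.0]]
tweezers_mid 0.82 [ 585. -108.   14.] [425. 236.]
tweezers_mid 0.69 [ 578. -280.   43.] [515. 239.]
tweezers_mid 0.69 [ 343. -206.   15.] [477. 359.]
tip_a 0.87 [ 588. -289.   39.] [518. 234.]
tip_a 0.72 [583. -85.  15.] [413. 237.]
tip_a 0.65 [ 329. -218.   19.] [483. 367.]
tip_a 0.63 [ 577. -247.   45.] [499. 239.]
rest 0.77 [ 600. -261.    6.] [499. 231.]
gauge 0.89 [587. 218.  24.] [263. 231.]
jar 0.7 [774.   0.  76.] [374. 136.]
dish 0.86 [399.  -2.  13.] [372. 328.]
dish 0.37 [ 589. -290.   38.] [519. 234.]
slide_box 0.74 [ 579. -250.   41.] [499. 238.]
slide_box 0.7 [535. 477.  38.] [131. 253.]
side 53.776424662204576 317.65085256600247 227.9471951537162 [[-0.858, -0.39, 0.333, 203.164], [-0.513, 0.675, -0.531, 709.558], [-0.017, -0.626, -0.779, 939.091], [0.0, 0.0, 0.0, 1.0]]
tweezers_mid 0.83 [ 370. -224.   18.] [449. 184.]
tweezers_mid 0.64 [ 581. -271.   42.] [386. 141.]
tweezers_mid 0.63 [ 588. -109.   14.] [357. 183.]
tip_a 0.72 [ 595. -120.    8.] [356. 181.]
tip_a 0.62 [ 571. -244.   42.] [385. 148.]
tip_a 0.62 [ 369. -188.   16.] [444. 193.]
tip_a 0.52 [ 592. -290.   39.] [385. 137.]
rest 0.71 [ 599. -260.    7.] [377. 151.]
jar 0.74 [776.  11.  55.] [273. 174.]
dish 0.71 [399.  -7.  12.] [405. 236.]
slide_box 0.72 [531. 483.  33.] [242. 373.]
slide_box 0.24 [ 580. -245.   39.] [382. 147.]
```

View pics/top0.png

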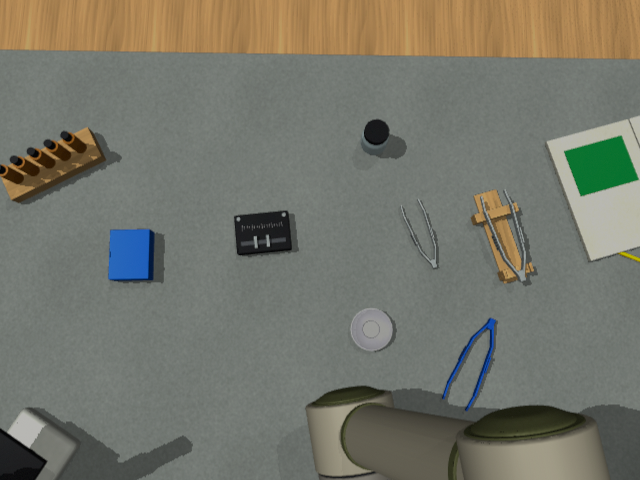

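The top view shows three pairs of tweezers: small steel ones on the bench at (420,235), larger steel ones on the wooden rest at (505,235), and blue ones at (470,365). The ones on the rest fit: they are not blue, they are the larger pair, and they lie on the rest. The gauge is at (263,232), with its blades at about (256,241) and (268,240). I'll confirm this with one enlarged crop.

```bash
python3 - <<'E'
import cv2,numpy as np
i=cv2.imread('pics/top0.png')
a=cv2.resize(i[180:290,465:545],None,fx=5,fy=5,interpolation=cv2.INTER_CUBIC)
b=cv2.resize(i[200:265,228:298],None,fx=5.6,fy=5.6,interpolation=cv2.INTER_CUBIC)
o=np.zeros((550,800,3),np.uint8);o[:a.shape[0],:400]=a;o[:b.shape[0],404:404+b.shape[1]]=b
cv2.imwrite('pics/c1.png',o)
E
```

```text
(no output)
```

View pics/c1.png

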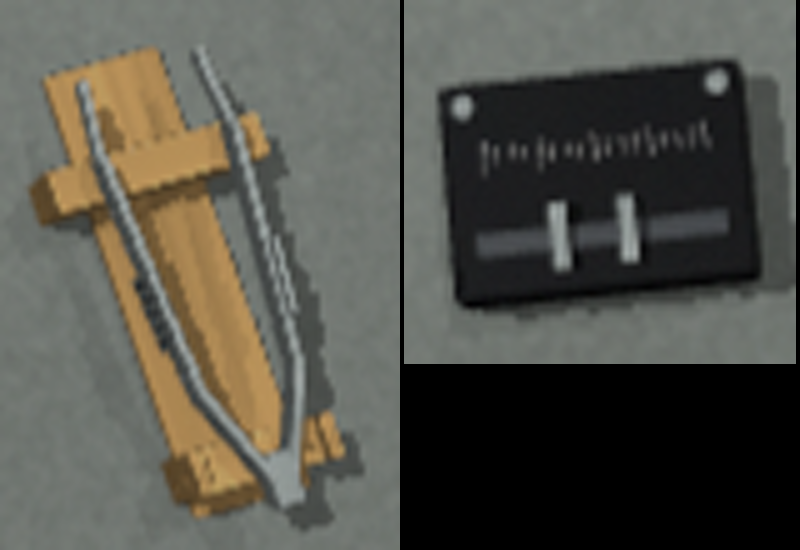

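The crop confirms it: large steel tweezers on the rest, tail at about (523,281), tips at about (482,198) and (505,190). Next I'll compute their pose and the blade positions.

```bash
cat >> h.py <<'E'
def tool():
    s=ctrl.sense(); q=s['ee_rot']; from scipy.spatial.transform import Rotation as R
    return np.array(s['eef_pos']),R.from_quat([q[1],q[2],q[3],q[0]]).as_matrix(),s
def togo(xy,zt,ang):
    "shift in tool axes to TCP target, and yaw so tool x points at world angle ang (mod pi)"
    p,r,s=tool(); d=r.T@(np.array([*xy,zt])-p)
    cur=np.arctan2(r[1,0],r[0,0]); a=(cur-ang+np.pi/2)%np.pi-np.pi/2  # tool z down: +yaw turns world -
    print('now',np.round(p,1),'toolx deg',round(np.degrees(cur),1),'shift mm',np.round(d,1),'yaw',round(a,3),'J',np.round(s['joints'],2),'t',s['time_s'],'f',np.round(s['force'],1),'w',round(s['grip_width'],3),'gf',round(s['grip_force'],2))
E
python3 - <<'E'
from h import *
c=cap('top')
tl=ray(c,482,197.6,41);tr=ray(c,505,189.6,41);ta=ray(c,523,281,44)
print(tl,tr,ta,'gap',np.linalg.norm(tl-tr))
m=(tl+tr)/2; d=m-ta; d[2]=0; print('len',np.linalg.norm(d),'ang',np.degrees(np.arctan2(d[1],d[0])))
u=d/np.linalg.norm(d); mid=ta+u*88; print('mid',mid, ta+u*(np.linalg.norm(d)-95))
b1=ray(c,255.9,242.3,30.5);b2=ray(c,268,240.9,30.5);print(b1,b2,np.linalg.norm(b1-b2))
for p in [(228+35/5.6,200+90/5.6),(228+335/5.6,200+62/5.6),(228+355/5.6,200+275/5.6),(228+57/5.6,200+305/5.6)]: print(ray(c,*p,24))
togo(mid[:2],180,np.arctan2(d[1],d[0]))
E
```

```text
[ 660.73332199 -218.36906104   41.        ] [ 678.03944434 -264.81058029   41.        ] [ 495.12063242 -292.1357593    44.        ] gap 49.56124071759394
len 181.44818487967473 ang 16.174849336560225
mid [ 579.63724566 -267.62163918   44.        ] [ 578.1468575  -268.05392762   44.        ]
[563.3044892  231.46718374  30.5       ] [566.59640558 207.40797241  30.5       ] 24.283376268023577
[617.16079908 278.01814466  24.        ]
[629.53998656 169.89278687  24.        ]
[551.89100517 160.58362679  24.        ]
[539.0138931  266.74794709  24.        ]
now [ 210.1 -481.1  194.1] toolx deg 23.6 shift mm [424.1 -47.8  14.1] yaw 0.129 J [-1.38  0.31  1.5   0.    1.33 -0.22] t 0.95 f [-0.6  0.2  0.3] w 1.003 gf 0.0
```

```bash
python3 -m pendant '0.047 -0.005 0 0;0.047 -0.005 0 0;0.047 -0.005 0 0;0.047 -0.005 0 0;0.047 -0.005 0 0;0.047 -0.005 0 0;0.047 -0.005 0 0;0.047 -0.005 0 0;0.048 -0.007 0 0;0 0 0 0.129' 1; python3 - <<'E'
from h import *
import time
togo((579,-268),100,np.radians(16.2))
c=cap('wrist','w1.png')
for q in ['tweezers_mid','tip_a','rest']:
    for r in models.boxes_of('wrist',q)[:3]: print(q,round(r['p'],2),np.round(r['at'],0),np.round(proj(c,r['at'])))
E
```

```text
time_s: 2.2
eef_pos: [581.9, -266.1, 193.3]
ee_rot: [-0.0, 0.99, 0.141, -0.0]
force: [-0.5, -0.2, -0.1]
grip_width: 0.999
grip_force: 0.0
now [ 581.9 -266.1  193.3] toolx deg 16.3 shift mm [-3.3  1.1 93.3] yaw 0.001 J [-0.61  0.58  1.11  0.    1.46  0.68] t 2.2 f [-0.5 -0.2 -0.1] w 0.999 gf 0.0
tweezers_mid 0.73 [ 584. -276.   50.] [338. 211.]
tweezers_mid 0.66 [ 388. -225.   18.] [243. 355.]
tweezers_mid 0.62 [ 590. -110.   12.] [169. 147.]
tip_a 0.97 [ 580. -240.   45.] [299. 203.]
tip_a 0.97 [ 599. -117.   13.] [178. 140.]
tip_a 0.84 [ 598. -290.   43.] [358. 199.]
rest 0.92 [ 609. -264.    5.] [333. 173.]
```

View pics/w1.png

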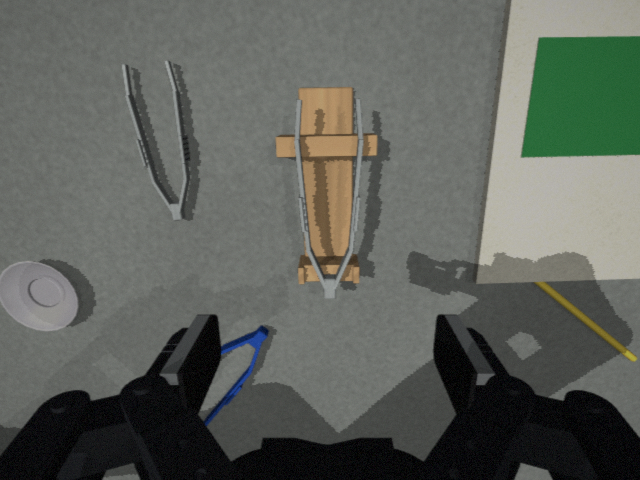

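The wrist view shows the tweezers aligned with the image vertical: tips at (298,101) and (359,101), tail end at (330,297), plates around row 213. I'll refine the pose from these.

```bash
python3 - <<'E'
from h import *
c=cap('wrist')
tl=ray(c,298,101,41);tr=ray(c,359,101,41);ta=ray(c,330,297,44)
m=(tl+tr)/2; d=m-ta; d[2]=0;L=np.linalg.norm(d);a=np.arctan2(d[1],d[0]);u=d/L
print('len',L,'gap',np.linalg.norm(tl-tr),np.degrees(a)); mid=(ta+u*88+m-u*95)/2; print(mid)
print('plates',ray(c,303,213,44),ray(c,357,213,44))
togo(mid[:2],14,a)
E
```

```text
len 180.27191307772188 gap 50.69967476167751 16.844514674294192
[ 578.1880999  -271.25881009   42.5       ]
plates [ 569.86835632 -248.82455739   44.        ] [ 583.59293886 -295.77909024   44.        ]
now [ 579.5 -268.7  194.2] toolx deg 16.3 shift mm [ -2.    2.  180.2] yaw -0.01 J [-0.62  0.57  1.11 -0.    1.46  0.67] t 2.45 f [0.7 0.5 0.3] w 0.999 gf 0.0
```

```bash
python3 -m pendant '-0.002 0.0015 0.030 -0.01;0 0 0.03 0;0 0 0.03 0;0 0 0.03 0;0 0 0.03 0;0 0 0.02 0;0 0 0.01 0;0 0 0 0;0 0 0 0' 1; python3 -m pendant '0 0 0 0;0 0 0 0;0 0 0 0;0 0 0 0;0 0 0 0;0 0 0 0' 0.52 25;  python3 - <<'E'
from h import *
togo((578,-271),14,np.radians(16.8))
c=cap('wrist','w2.png')
E
```

```text
time_s: 3.58
eef_pos: [578.8, -270.8, 15.2]
ee_rot: [0.001, 0.989, 0.146, 0.001]
force: [0.1, -0.2, 0.3]
grip_width: 1.001
grip_force: 0.0
time_s: 4.32
eef_pos: [578.4, -270.3, 14.1]
ee_rot: [-0.0, 0.989, 0.146, 0.0]
force: [-0.7, 0.1, 0.5]
grip_width: 0.518
grip_force: 0.0
now [ 578.4 -270.3   14.1] toolx deg 16.8 shift mm [-0.6  0.5  0.1] yaw -0.0 J [-0.62  0.74  1.32  0.    1.08  0.66] t 4.325 f [-0.7  0.1  0.5] w 0.518 gf 0.0
```

View pics/w2.png

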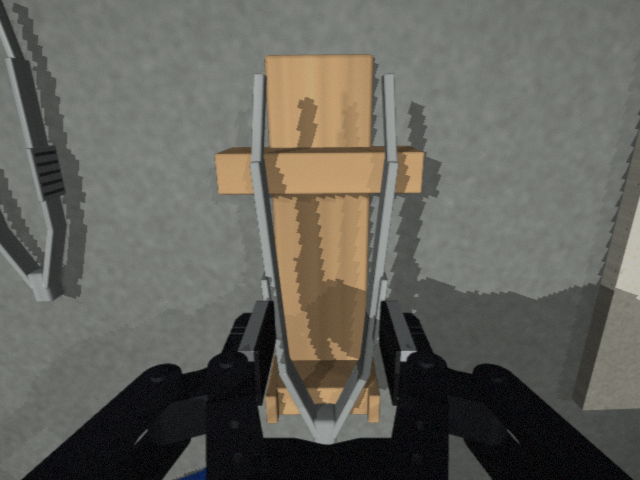

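```bash
python3 - <<'E'
from h import *
c=cap('wrist'); p,r,s=tool()
for x in (-16,-11,0,11,16):
  for z in (26,37,44): print(x,z,*[np.round(proj(c,np.array([p[0],p[1],z])+r[:,0]*x+r[:,1]*y)) for y in (-26,26)])
for n,uv in dict(tl=(259,76),tr=(390,76),tail=(326,440)).items():
  q=ray(c,*uv,44 if n=='tail' else 41); print(n, np.round(r.T@(q-p),1))
E
```

```text
-16 26 [276. 318.] [378. 318.]
-16 37 [273. 330.] [381. 330.]
-16 44 [271. 339.] [383. 339.]
-11 26 [276. 310.] [379. 310.]
-11 37 [273. 321.] [382. 321.]
-11 44 [271. 329.] [384. 329.]
0 26 [275. 290.] [379. 290.]
0 37 [272. 301.] [383. 301.]
0 44 [270. 308.] [385. 308.]
11 26 [274. 270.] [381. 270.]
11 37 [271. 279.] [384. 279.]
11 44 [268. 286.] [386. 286.]
16 26 [273. 260.] [381. 260.]
16 37 [270. 269.] [384. 269.]
16 44 [268. 276.] [387. 276.]
tl [ 96.6 -25.6 -26.9]
tr [ 96.6  23.6 -26.9]
tail [-77.1  -0.6 -29.9]
```

```bash
python3 -m pendant '0 0 0 0;0 0 0 0;0 0 0 0' 0.46 25; python3 - <<'E'
from h import *
togo((578,-271),14,np.radians(16.8))
c=cap('wrist'); print(np.round(c['pose'],2).tolist())
i=c['color'][250:450,190:460,::-1]
cv2.imwrite('pics/w3.png',cv2.resize(i,None,fx=2.9,fy=2.9,interpolation=cv2.INTER_CUBIC))
E
```

```text
time_s: 4.8
eef_pos: [578.3, -270.3, 14.1]
ee_rot: [-0.0, 0.989, 0.146, -0.0]
force: [0.7, 0.1, 0.1]
grip_width: 0.457
grip_force: 0.0
now [ 578.3 -270.3   14.1] toolx deg 16.8 shift mm [-0.5  0.5  0.1] yaw -0.0 J [-0.62  0.74  1.32 -0.    1.08  0.66] t 4.8 f [0.7 0.1 0.1] w 0.457 gf 0.0
[[0.29, -0.91, -0.31, 659.36], [-0.96, -0.27, -0.09, -245.72], [0.0, 0.33, -0.95, 194.85], [0.0, 0.0, 0.0, 1.0]]
```

View pics/w3.png

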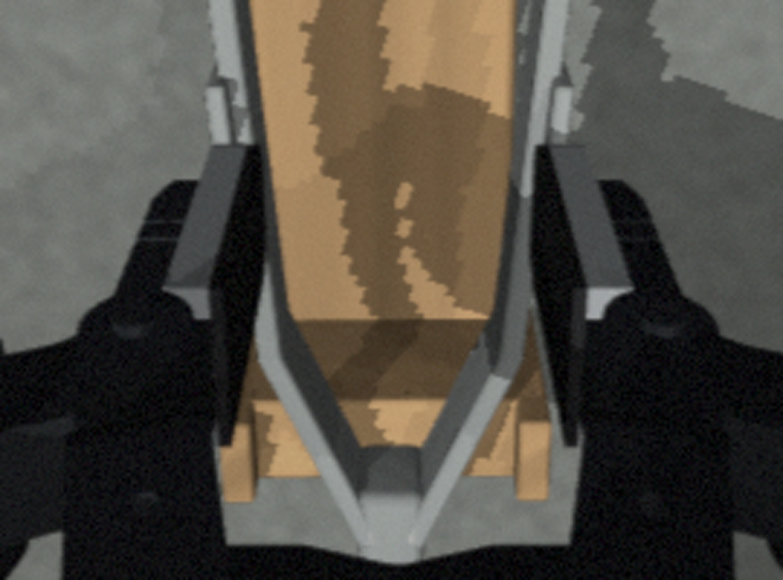

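```bash
python3 - <<'E'
from h import *
c=cap('wrist'); p,r,s=tool(); print(K(c),c['cx'],c['cy'])
Pc=np.array(c['pose']); print('cam in tool',np.round(r.T@(Pc[:3,3]-p),1)); print(np.round(r.T@Pc[:3,:3],2).tolist())
for z in (14,25,40,60,80):
  print(z,[np.round(proj(c,np.array([p[0],p[1],z])+r[:,0]*x+r[:,1]*20)) for x in (11,-11)])
for q in ['tip_a']:
    for d in models.boxes_of('wrist',q)[:3]: print(q,round(d['p'],2),np.round(r.T@(d['at']-p),0),np.round(proj(c,d['at'])))
c=cap('side'); i=c['color'][90:230,320:470,::-1]
cv2.imwrite('pics/s2.png',cv2.resize(i,None,fx=4.2,fy=4.2,interpolation=cv2.INTER_CUBIC))
E
```

```text
377.07548561377064 326.8018834628201 239.47927554214033
cam in tool [  84.6   -0.2 -180.8]
[[-0.0, -0.95, -0.33], [1.0, -0.0, 0.0], [-0.0, -0.33, 0.95]]
14 [array([366., 260.]), array([364., 298.])]
25 [array([368., 269.]), array([366., 309.])]
40 [array([371., 282.]), array([370., 325.])]
60 [array([377., 304.]), array([375., 350.])]
80 [array([384., 331.]), array([381., 383.])]
tip_a 0.94 [  64. -139.    4.] [ 39. 156.]
tip_a 0.8 [ 27.  25. -27.] [384. 250.]
tip_a 0.71 [  13. -165.    3.] [ 11. 256.]
```

View pics/s2.png

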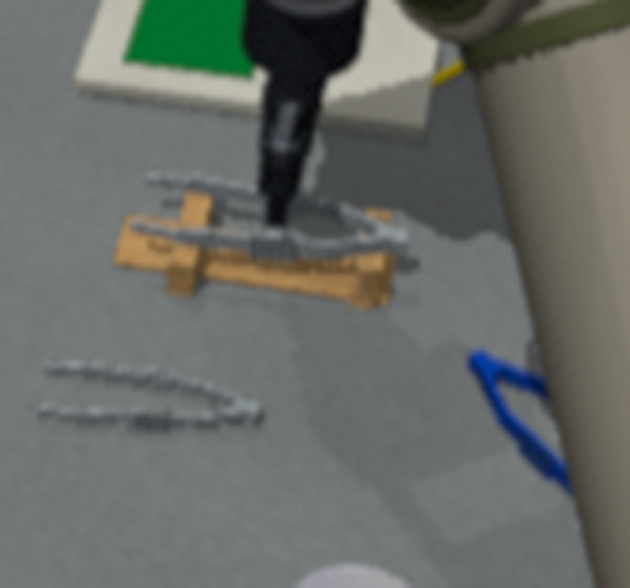

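The pads look to be above the tweezers, even though the TCP reads 14 mm: the pad's lower front corner is at about (375,301) in the wrist view, which matches z≈57, and the grip force is zero. I'll cross-check with the side camera before lowering.

```bash
python3 - <<'E'
from h import *
c=cap('side'); p,r,s=tool()
for z in (27,45,57,65): print(z,np.round(r.T@(ray(c,386.2,143.6,z)-p),1))
for z in (14,25,57): print(z,[np.round(proj(c,np.array([p[0],p[1],z])+r[:,1]*y)) for y in (-20,20)])
E
```

```text
27 [  0.8   7.9 -12.9]
45 [ -0.7 -13.  -30.9]
57 [ -1.8 -26.8 -42.9]
65 [ -2.4 -36.1 -50.9]
14 [array([385., 153.]), array([387., 144.])]
25 [array([385., 151.]), array([387., 141.])]
57 [array([386., 142.]), array([388., 133.])]
```

The side view agrees: the near fingertip solves to z≈57, outside the arms. The fingers therefore end about 40 mm short of the nominal TCP. I'll open, lower in two watched steps, then close gently.

```bash
python3 -m pendant '0 0 0 0;0 0 0 0;0 0 0 0;0 0 0 0;0 0 0.01 0;0 0 0.01 0;0 0 0 0' 1; python3 -m pendant '0 0 0.008 0;0 0 0.008 0;0 0 0 0' 1; python3 - <<'E'
from h import *
togo((578,-271),-25,np.radians(16.8))
c=cap('wrist','w4.png')
E
```

```text
time_s: 5.92
eef_pos: [577.7, -269.9, -7.3]
ee_rot: [-0.001, 0.989, 0.146, -0.001]
force: [0.2, 0.4, -0.1]
grip_width: 1.0
grip_force: 0.0
time_s: 6.3
eef_pos: [578.0, -270.1, -22.8]
ee_rot: [-0.0, 0.989, 0.146, -0.001]
force: [0.1, -0.7, 1.4]
grip_width: 0.998
grip_force: 0.0
now [ 578.  -270.1  -22.8] toolx deg 16.8 shift mm [-0.2  0.9  2.2] yaw -0.0 J [-0.62  0.78  1.34 -0.    1.02  0.66] t 6.3 f [ 0.1 -0.7  1.4] w 0.998 gf 0.0
```

View pics/w4.png

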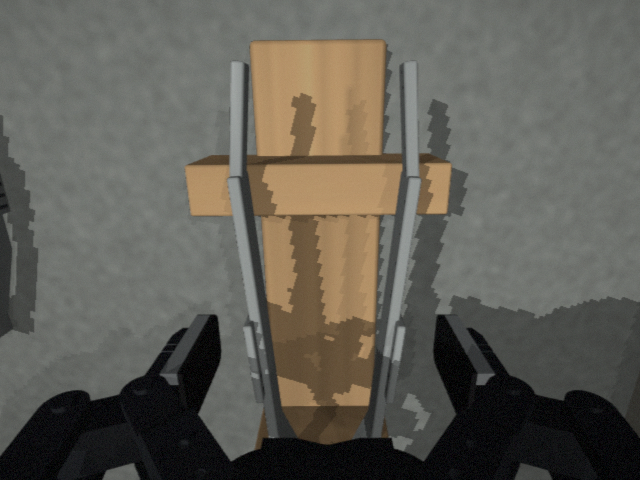

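The plates are at rows 322–402 between the pads, well centred. I'll close on them and look.

```bash
python3 -m pendant '0 0.0005 0.003 0;0 0 0 0;0 0 0 0;0 0 0 0;0 0 0 0;0 0 0 0;0 0 0 0' 0.5 25; python3 -m pendant '0 0 0 0;0 0 0 0' 0.47 25; python3 - <<'E'
from h import *
togo((578,-271),-25,np.radians(16.8))
c=cap('wrist','w5.png')
E
```

```text
time_s: 7.22
eef_pos: [579.1, -271.1, -24.2]
ee_rot: [0.001, 0.989, 0.146, 0.001]
force: [0.9, 0.5, 5.6]
grip_width: 0.502
grip_force: 6.3
time_s: 7.48
eef_pos: [579.2, -271.1, -23.9]
ee_rot: [0.001, 0.989, 0.146, 0.001]
force: [1.7, 1.1, 7.0]
grip_width: 0.47
grip_force: 9.4
now [ 579.2 -271.1  -23.9] toolx deg 16.8 shift mm [-1.1 -0.4  1.1] yaw -0.0 J [-0.62  0.79  1.34  0.    1.01  0.66] t 7.475 f [1.7 1.1 7. ] w 0.47 gf 9.41
```

View pics/w5.png

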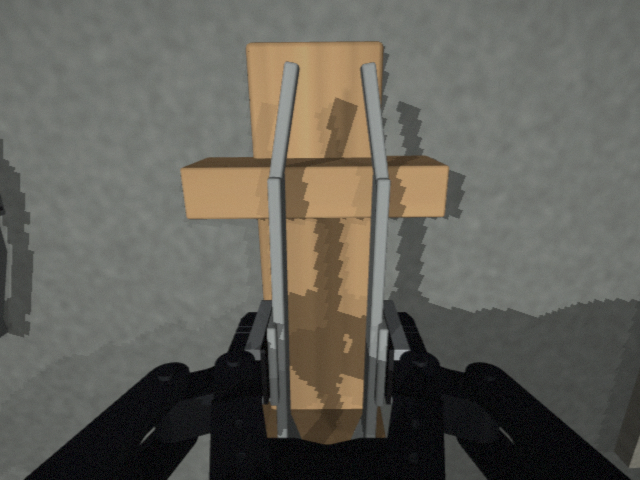

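Gripped at 9.4 N, with the tips at (290,63) and (369,63), a gap of about 23 mm. Next I'll lift, then carry.

```bash
python3 -m pendant '0 0 -0.005 0;0 0 -0.01 0;0 0 -0.015 0;0 0 -0.02 0;0 0 -0.02 0;0 0 -0.02 0;0 0 -0.02 0;0 0 0 0'; python3 -m pendant '0.003 -0.02 0 0;0.003 -0.04 0 0;0.003 -0.04 0 0;0.003 -0.04 0 0;0.003 -0.04 0 0;0.003 -0.04 0 0;0.003 -0.04 0 0;0.003 -0.04 0 0;0.003 -0.04 0 0;0.003 -0.04 0 0';python3 -m pendant '0.003 -0.04 0 0;0.003 -0.04 0 0;0.002 -0.03 0 0;0 0 0 0.06;0 0 0 0.06;0 0 0 0.05;0 0 0 0'; python3 - <<'E'
from h import *
togo((473.7,208.2),90,np.radians(7))
c=cap('wrist','w6.png')
for q in ['tip_a','mark_a','gauge']:
    for r in models.boxes_of('wrist',q)[:3]: print(q,round(r['p'],2),np.round(r['at'],0),np.round(proj(c,r['at'])))
E
```

```text
time_s: 8.52
eef_pos: [579.2, -271.3, 87.2]
ee_rot: [0.001, 0.989, 0.146, 0.001]
force: [-0.7, 0.1, -1.1]
grip_width: 0.467
grip_force: 6.8
time_s: 9.78
eef_pos: [496.7, 102.9, 84.6]
ee_rot: [-0.0, 0.989, 0.146, -0.0]
force: [0.0, -0.4, -0.8]
grip_width: 0.472
grip_force: 6.8
time_s: 10.65
eef_pos: [473.1, 209.2, 84.6]
ee_rot: [0.0, 0.998, 0.062, -0.0]
force: [0.5, -0.2, -0.4]
grip_width: 0.472
grip_force: 6.8
now [473.1 209.2  84.6] toolx deg 7.1 shift mm [ 0.5  1.1 -5.4] yaw 0.001 J [ 0.19  0.41  1.67 -0.    1.07  1.64] t 10.65 f [ 0.5 -0.2 -0.4] w 0.472 gf 6.83
tip_a 0.97 [510. 196. 154.] [383. 273.]
tip_a 0.75 [506. 231. 155.] [272. 274.]
mark_a 0.9 [566. 233.  30.] [306.  90.]
mark_a 0.83 [571. 202.  31.] [360.  88.]
gauge 0.66 [586. 217.  25.] [339.  57.]
```

View pics/w6.png

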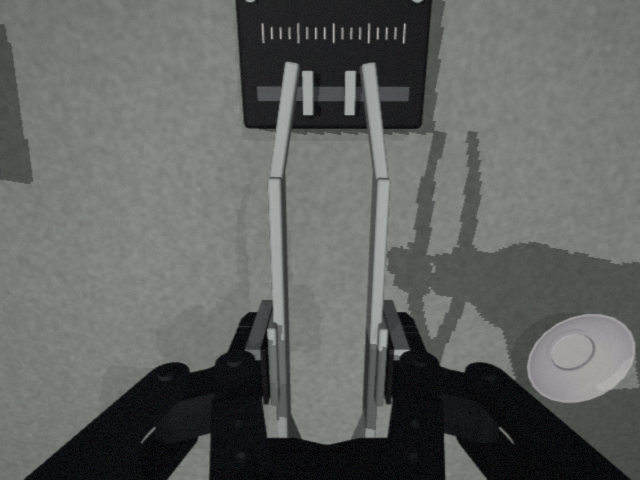

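The view shows the blades at about (308,93) and (350,93), with the tips ahead and above, unslipped at (290,63) and (369,63). I'll measure sub-pixel.

```bash
cat > m.py <<'E'
from h import *
def meas(c,verbose=True):
    p,r,s=tool(); g=cv2.cvtColor(c['color'],cv2.COLOR_RGB2GRAY).astype(float)
    P=np.array(c['pose'])
    ft=lambda u,v,zt:(lambda q:q)(r.T@(ray(c,u,v,p[2]-zt)-p))
    return p,r,s,g,ft
E
python3 - <<'E'
from m import *
c=cap('wrist'); p,r,s,g,ft=meas(c)
for a,b in ((299,318),(340,358)):
    w=g[74:112,a:b]; 
    for rows in (slice(76,88),slice(98,110)):
        ww=np.clip(g[rows,a:b]-90,0,None); print('blade u',(ww.sum(0)*np.arange(a,b)).sum()/ww.sum(), 'v',(rows.start+rows.stop)/2)
    col=np.median(g[60:125,(303 if a<320 else 346):(311 if a<320 else 354)],axis=1); v=np.where(col>110)[0]+60; print('rows',v.min(),v.max())
np.set_printoptions(linewidth=200)
print(g[70].astype(int)[278:302]); print(g[70].astype(int)[358:384]);print(g[58:70,291].astype(int),g[58:70,368].astype(int))
print(g[104].astype(int)[296:360])
E
```

```text
blade u 307.29183939358046 v 82.0
blade u 307.45442210435425 v 104.0
rows 72 115
blade u 349.7854605730523 v 82.0
blade u 349.3701947079381 v 104.0
rows 72 115
[ 30  35  37  36  36  57 129 153 167 169 168 167 166 163 166 165 163 155 133 110  74  53  44  35]
[ 36  46  66  79 113 140 155 158 163 164 163 159 159 162 164 164 147 127  82  39  34  23  32  33  33  24]
[ 32  33  37  50 110 143 158 166 164 165 164 166] [ 32  34  34  33  52 124 147 156 161 161 160 161]
[ 35  31  31  29  28  34  66 135 162 164 161 166 164 168 163 160 131  80  31  22  19   5  23  29  29  34  33  34  32  35  36  32  30  31  31  34  32  30  32  34  32  31  34  32  27  27  32  40  79
 138 161 163 165 161 163 164 163 159 123  66  26  16  18  20]
```

```bash
python3 - <<'E'
from m import *
c=cap('wrist'); p,r,s,g,ft=meas(c)
for zt in (-65,-63):
    A=ft(290.3,71,zt);B=ft(369.2,71,zt); print('tips',np.round(A,1),np.round(B,1),'gap',round(np.linalg.norm(A-B),2),'ctr',np.round((A+B)/2,2))
zb=p[2]-30.5
a=ft(307.4,93,zb);b=ft(349.6,93,zb);print('blades',a,b,'gap',np.linalg.norm(a-b),'ctr',(a+b)/2)
for u1,u2 in ((307.29,307.45),(349.79,349.37)):
    d=ft(u1,82,zb)-ft(u2,104,zb); print('blade ang in tool deg',np.degrees(np.arctan2(d[1],d[0])))
print('ends x',ft(307,72,zb)[0],ft(307,115,zb)[0])
# gauge front edge
for rr in (g[100:140,260],g[100:140,400]): print(rr.astype(int)[15:40])
togo((0,0),0,0)
E
```

```text
tips [ 94.9 -10.5 -65. ] [ 94.9  11.7 -65. ] gap 22.19 ctr [ 94.89   0.6  -65.01]
tips [ 95.1 -10.7 -63. ] [ 95.1  11.9 -63. ] gap 22.57 ctr [ 95.07   0.62 -63.01]
blades [ 93.79329277 -11.50439206  54.53021744] [93.78310742 13.05338016 54.53023148] gap 24.557774339563476 ctr [93.78820009  0.77449405 54.53022446]
blade ang in tool deg 0.5384761217362486
blade ang in tool deg 0.06992362070332948
ends x 105.00368062519163 81.63525800120529
[ 33  38  33  30  32  36  36  39  28  34  31  26  13  27  63 111 117 119
 114 117 118 118 119 120 121]
[ 30  28  25  26  27  29  27  25  28  30  26  21  19  20  39  70  74  72
  79 112 119 120 117 117 120]
now [473.4 209.3  85. ] toolx deg 7.1 shift mm [-495.5  149.5   85.1] yaw 0.123 J [0.19 0.41 1.66 0.   1.07 1.64] t 10.95 f [-0.3  0.5 -0.3] w 0.475 gf 6.83
```

Everything is nearly aligned: the gap is 2 mm narrow and the tips are about 1 mm long. I'll open slightly, descend to about 14 mm above the blades, and look again.

```bash
python3 -m pendant '-0.001 0 0.02 0;0 0 0.02 0;0 0 0.02 0;0 0 0.02 0;0 0 0.012 0;0 0 0.005 0;0 0 0 0;0 0 0 0' 0.482; python3 - <<'E'
from m import *
c=cap('wrist','w7.png'); p,r,s,g,ft=meas(c)
togo((473,209),-20,np.radians(7))
cv2.imwrite('pics/c7.png',cv2.resize(c['color'][30:180,240:420,::-1],None,fx=4,fy=4,interpolation=cv2.INTER_CUBIC))
E
```

```text
time_s: 11.95
eef_pos: [472.8, 209.3, -11.3]
ee_rot: [-0.0, 0.998, 0.061, 0.001]
force: [-0.4, -0.2, -0.6]
grip_width: 0.482
grip_force: 6.2
now [472.8 209.3 -11.3] toolx deg 7.0 shift mm [0.1 0.3 8.7] yaw 0.001 J [0.19 0.56 1.74 0.   0.84 1.64] t 12.0 f [-0.2 -0.1 -0.4] w 0.483 gf 6.24
```

View pics/c7.png

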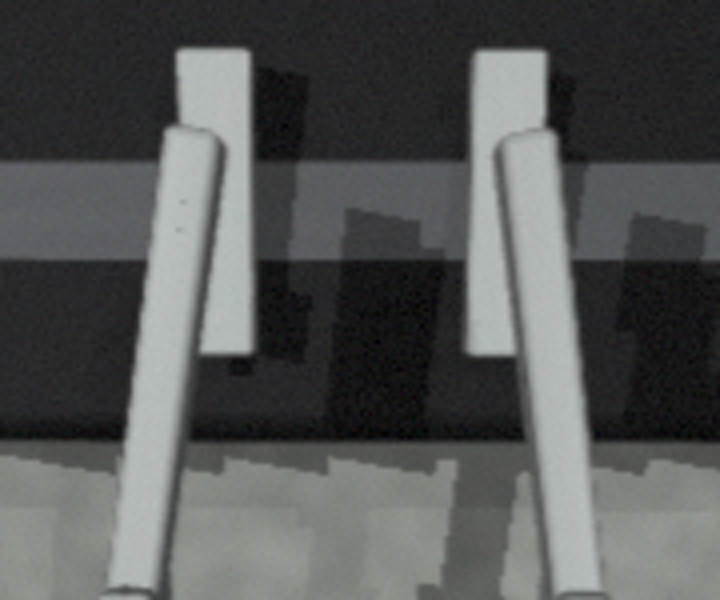

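Each tip now sits over its blade in parallax: tips at about (286,68) and (374,68), blades at about (294,80) and (367,80). I'll compute the residual.

```bash
python3 - <<'E'
from m import *
c=cap('wrist'); p,r,s,g,ft=meas(c)
A0=ft(280.75,69,-65);B0=ft(379.5,69,-65); print('outer',A0,B0,'gap',B0[1]-A0[1]-4,'ctr',(A0+B0)[1]/2)
zb=p[2]-30.5
L=[ft(240+u/4,50,zb)[1] for u in (177,252)]; R=[ft(240+u/4,50,zb)[1] for u in (473,548)]
print('blades far y',L,R,'gap',np.mean(R)-np.mean(L),'ctr',(np.mean(R)+np.mean(L))/2)
print('near y', ft(240+255/4,30+340/4,zb)[1]-3, ft(240+465/4,30+340/4,zb)[1]+3)
print('x ends',ft(294,30+48/4,zb)[0],ft(300,30+355/4,zb)[0],'tip end',ft(286,30+126/4,-65)[0], 'z of tip under above blade', p[2]+57-30.5)
E
```

```text
outer [ 95.50875751 -13.18374438 -64.90850419] [ 95.49562185  14.59690213 -64.91090744] gap 23.780646515377178 ctr 0.7065788767584218
blades far y [np.float64(-14.367468776844154), np.float64(-8.1343896468889)] [np.float64(10.232511950517068), np.float64(16.46565562444047)] gap 24.600012999345296 ctr 1.0490772878061208
near y -11.30168725293818 13.077638845789783
x ends 105.83574134417219 81.68081851380488 tip end 97.42782920135916 z of tip under above blade 15.104837040427697
```

```bash
python3 -m pendant '-0.0005 0.0002 0.002 0;0 0 0.002 0;0 0 0.002 0;0 0 0.002 0;0 0 0 0;0 0 0 0' 0.488; python3 - <<'E'
from m import *
c=cap('wrist'); p,r,s,g,ft=meas(c)
togo((473,209),-20,np.radians(7))
a=cv2.resize(c['color'][30:150,245:415,::-1],None,fx=4.7,fy=4.7,interpolation=cv2.INTER_CUBIC)[:, :400*2]
cv2.imwrite('pics/c8.png',a)
E
```

```text
time_s: 12.8
eef_pos: [472.0, 208.9, -19.9]
ee_rot: [-0.0, 0.998, 0.061, 0.0]
force: [0.3, 0.4, -0.1]
grip_width: 0.488
grip_force: 5.9
now [472.  208.9 -19.9] toolx deg 7.0 shift mm [1.  0.  0.1] yaw 0.001 J [0.19 0.57 1.74 0.   0.83 1.64] t 12.85 f [-0.2  0.6 -1.2] w 0.489 gf 5.91
```

View pics/c8.png

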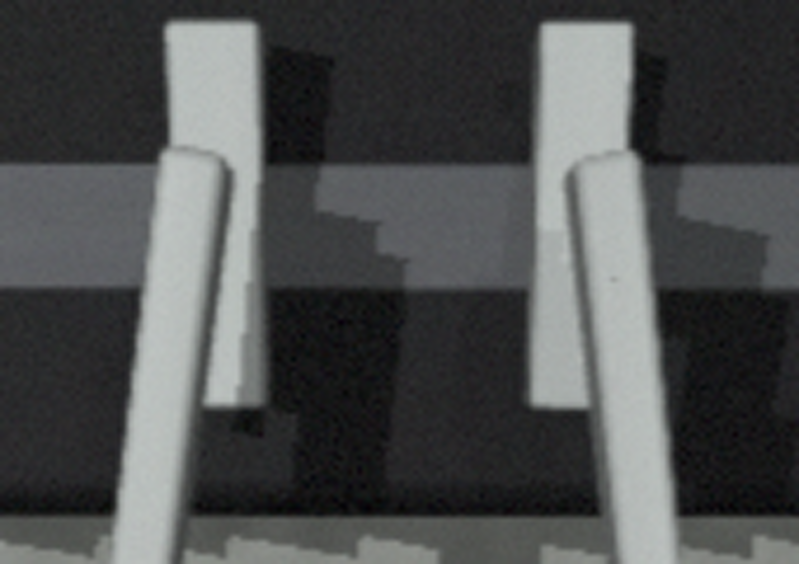

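```bash
python3 - <<'E'
from m import *
c=cap('wrist'); p,r,s,g,ft=meas(c); k=4.7
A=ft(245+160/k,30+175/k,-65);B=ft(245+641/k,30+175/k,-65)
zb=p[2]-30.5
L=[ft(245+u/k,30+40/k,zb)[1] for u in (167,260)]; R=[ft(245+u/k,30+40/k,zb)[1] for u in (541,633)]
print('tips',A[1]+2,B[1]-2,'blades',np.mean(L),np.mean(R),'near',ft(245+267/k,30+395/k,zb)[1]-3, ft(245+528/k,30+395/k,zb)[1]+3,'widths',np.diff(L),np.diff(R))
print('x blade',(ft(300,30+20/k,zb)[0]+ft(300,30+407/k,zb)[0])/2,'tip',ft(285,30+149/k,-65)[0]-3)
w1,w2=(217-160)/k,(641-578)/k; print('tip top px widths',w1,w2, 'depth from gripped gap')
s2=cap('side'); q=p+r@np.array([93,-11.6,-57]); u,v=proj(s2,q); print(u,v)
for d in ctrl.sense()['dq'],: print(np.round(d,4))
E
```

```text
tips -11.604891333642556 13.106270263905381 blades -11.442865570128877 13.119964148567748 near -11.415033058014199 12.810445136550102 widths [6.11593858] [6.05038831]
x blade 94.54880215551596 tip 94.30982164098144
tip top px widths 12.127659574468085 13.404255319148936 depth from gripped gap
296.3485064112158 272.8374470594544
[ 0.0003 -0.0001  0.0005  0.0001  0.0011  0.002 ]
```

Each tip is within about 0.3 mm of its blade's centre line, about 6–7 mm above it, still and contact-free. Handing in.

```bash
python3 -c "
from rig import ctrl
print(ctrl.finish_job())"
```

```text
the job is handed in; nothing more can be done
None
```

I handed the job in with the tweezers held steady over the gauge: by the wrist camera, each tip is within about 0.3 mm of its blade's centre line and about 6–7 mm above it; the hand-in returned no verdict.

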